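# Centre the wobbly measure on the balance pan, then tare

## Robot

A 6-joint arm with a two-finger parallel gripper is mounted at the origin on the work surface. World frame = base frame: x ahead of the robot, y to its left, z up, the work surface at z = 0. Lengths are in m, angles in rad, forces in N, time in s.
With the tool pointing down it reaches from about 0.325 to 1 m from the base axis. Payload 5.1 kg.
Tool frame: the origin (TCP) lies on the centre line of the jaws, within the pads' length; the fingertips stand 22 mm ahead of it and the grasp point (between the pads) lies 3 mm ahead of it; x points along the fingers, z is the direction in which the jaws open and shut, and the axes are right-handed (so a half turn about x gives the same grasp; the last joint's range is limited). The gripper opens to 85 mm and grips with 20 to 120 N. Pads are 22 mm wide; open, the fingers measure 114 mm over their backs; the gripper's body (76 mm by 85 mm) begins 54 mm behind the grasp point. The pads swing forward as they close: fully open they stand 13 mm farther back than shut.
Start: joints at [-1.226, 0.124, 1.65, -0, 1.367, -0.083], TCP at [0.27, -0.591, 0.253] pointing down, gripper open.
Joint ranges: [-2.61, 2.61], [-1.02, 2.33], [0.03, 2.71], [-1.35, 4.49], [0.32, 2.68], [-2.91, 2.91]. Speed limits (rad/s): [2.57, 2.57, 3.14, 3.14, 3.14, 3.14].

## Interface

Orientations are given as a unit quaternion [x, y, z, w].
In Python, from plant import ctrl gives the robot as it stands.
- The arm moves only by the tool move_arm, never from a script. Its arguments are lists of equal length, an entry for each row: "travel": the shift along the tool's x, y, z in m, a list of three; "angular": the turn, a rotation vector about the tool's x, y, z in rad, a list of three; "hand": the opening, from -1 (shut) to 1 (fully open). In form: {"travel": [[dx, dy, dz], ...], "angular": [[rx, ry, rz], ...], "hand": [hand, ...]}. A call has 1 to 10 rows; each row is the pose to reach, as a shift and turn from the pose measured when the call began, along the tool's axes at that moment; what a row does not reach only later rows make up. A row lasts 1/10 s, in which the tool goes at most 50 mm and 8.59 degrees, less where a joint would pass 70% of its speed; a pose out of reach is approached as far as the arm can. A call with a gripper value outside its range is refused whole. The fingers move at their own pace and stop on an object; "squeeze" is the grip in N (left out, the last holds). Time passes only in rows, so rows that repeat a pose let the fingers close. It gives the time, the measured TCP pose, the force and the opening at its end, in the units of the state.
- ctrl.get_state(): the state, without advancing time (a new reading comes with each control period).
- ctrl.get_image(name): name is "scene" or "side" or "wrist"; returns the picture (384x512x3 uint8, red, green, blue); there is no depth.
- ctrl.calibration(name): a dict with "fovy" (degrees; the focal length in pixels is half the picture's height over the tangent of half this angle, whatever the lens; pixels are square), "cx", "cy" (the principal point, pixels), "distortion" ([k1, k2, p1, p2, k3] as OpenCV has them; the pictures are not rectified), "R" (3x3) and "t" (3): a world point X has camera coordinates R X + t. Camera axes: x right, y down, z forward; pixel columns grow to the right and rows downward; lengths in m; the calibration is good to about 2 mm. A picture is of the moment at which its call begins: read the wrist's pose just before it. calibration takes no time and is no camera call; for the wrist camera it gives the pose at the moment of the call.
- ctrl.hand_in(): hands the job in, once; it reports no verdict.
Trained networks look in the newest picture that a camera, given by its name, has taken for a name from the list of things; names that differ only in an ending like _2 or _b are one class to them, and where a whole thing is asked for, a point or a joint stands for the part that bears it (a point fixed in the world has none). Each returns a list of dicts, best first, with "score" (0 to 1); they miss things now and then, are a little off and sometimes report something else, mostly with a low value. They report only what shows in the picture. A call takes as long as a camera call. They do not tell look-alikes from the thing itself.
- ctrl.regions_of(camera, thing): "pixels" (384x512 bool, what is visible of it) and "rect" ([left, top, right, bottom] in pixels, round what is visible of it).
The state is a dict: "clock": time; "q": joint angles; "joint_vel": joint speeds; "joint_torque": joint torques, N m; "ee_pos": TCP position; "orientation": TCP orientation; "force": force on the tool from outside, world axes, zero at the start; "ft_torque": the same for the moment, N m; "grip_width": finger opening in m.
Only numpy, scipy, OpenCV 4.12 (cv2) and the standard library are available. Lean on these libraries where they do the work, as an engineer would, in place of code of your own. Each camera call takes 0.05 s, during which the arm holds its last target. There are 200 camera calls.

## Task

The small footed measure was put down near the edge of the balance's round pan, where it would weigh false. With light taps of the fingertips low on its foot, nudge it to the middle of the pan, so that its foot stands wholly inside the ring engraved there; never pinch, lift, rock or topple it, and leave the things around the balance where they are. When it stands centred and still, press the balance's wide tare bar down fully, let it come up again and move clear.

Things in the scene. Friction and masses are not known exactly. Their poses are not given: they have to be found in the camera images.
- measure: Small off-white conical measure on the pan, like an egg cup: 45 g, 60 mm tall; round foot 42 mm wide, its upright edge 2.5 to 8 mm above the pan; stem 13 mm thick; above 16 mm a cone widening to the 34 mm rim. It stands on a ring only 30 mm wide under the foot: pushed at the foot it slides, at cone or rim it rocks and topples. Origin: centre of its underside; z up along its axis.
- pan_centre (a point): Centre of the top face of the balance's round steel pan, 110 mm in diameter, flat, without rim, fixed, 70 mm above the counter and 12 mm above the balance's rear deck. A dark ring of 54 mm inner diameter is engraved round this point. Its z axis points up; its yaw means nothing.
- balance: The white balance, 230 mm deep, 190 mm wide, fixed to the counter. Origin on the counter; x axis from its front (keys) to its rear, y to its left, z up. The housing runs from x = -130 to +100 mm and y = -95 to +95 mm; pan centre at x = +40, y = 0; deck top at 58 mm under the pan, key field at 47 mm.
- tare_top (a point): Centre of the top of the tare bar, the only wide raised key (44 mm across by 16 mm), at the right of the key field as seen from the front; 56 mm above the counter, standing 9 mm above the key field. The flat round keys beside it do nothing.
- tare (a joint): Travel of the tare bar in m: 0 up, 0.004 fully down. A spring returns it; about 1.2 N starts it and 4 N holds it fully down.
- big_measure: Bystander: a larger conical measure of the same kind standing on the counter by the balance, 98 mm tall, foot 60 mm in diameter. Origin: centre of its underside.
- jar: Bystander: white ointment jar, 52 mm in diameter, 42 mm tall. Origin: centre of its underside.
- weight: Bystander: knobbed steel calibration weight, 25 mm in diameter, 41 mm tall. Origin: centre of its underside.
- spatula: Bystander: steel spatula lying on the counter, 180 mm long, 4 mm thick. Origin: underside, mid-handle; x axis along its blade.
- amber_bottle: Bystander: amber bottle with black cap behind the balance, 60 mm in diameter, 118 mm tall. Origin: centre of its underside.
- carton: Bystander: medicine carton, 40 x 70 x 85 mm tall, behind the balance. Origin: centre of its underside.
- mortar: Bystander: white porcelain mortar bowl, 104 mm in diameter, 56 mm tall. Origin: centre of its underside.
Mind the look-alikes: they are no part of the job. Leave any brown or orange look-alike of the measure alone.

How it is judged:
On the way, in this order (a step that is already met when the one before it is completed fails the run):
1. the measure stands upright and still on the pan, its foot inside the engraved ring (within 6 mm of the centre), no longer touched (horizontal distance between measure and pan_centre below 0.006 m and angle between measure's own z axis and vertical below 0.08 rad and z of measure in the frame of pan_centre between -0.003 and 0.003 m and linear speed of measure below 0.02 m/s and angular speed of measure below 0.3 rad/s and contact force between the fingers and measure below 0.02 N), for 0.3 s.
2. the tare bar is pressed down fully (3.2 of 4 mm) while the measure stands centred (value of joint tare above 0.0032 m and horizontal distance between measure and pan_centre below 0.006 m and angle between measure's own z axis and vertical below 0.08 rad and contact force between the fingers and measure below 0.02 N), for 0.05 s.
At the end, for the whole second after the job is handed in: The measure stands upright (within 0.08 rad) and still on the pan, its axis within 6 mm of the pan's centre, so that its foot lies inside the engraved ring, and the tare bar has been pressed and is up again (less than 1 mm down) (horizontal distance between measure and pan_centre below 0.006 m and angle between measure's own z axis and vertical below 0.08 rad and z of measure in the frame of pan_centre between -0.003 and 0.003 m and linear speed of measure below 0.02 m/s and angular speed of measure below 0.3 rad/s and value of joint tare below 0.001 m); the robot touches nothing.
It fails at once if the measure is rocked hard or toppled (tilts more than 0.3 rad) or falls off the pan (angle between measure's own z axis and vertical above 0.3 rad or z of measure in the frame of pan_centre below -0.01 m).
It fails at once if the measure is lifted (its underside more than 6 mm above the pan) (z of measure in the frame of pan_centre above 0.006 m).
It fails at once if the measure is pinched or struck hard (more than 6 N) (contact force between any of the fingers, the arm and measure above 6 N).
It fails at once if the tare bar is pressed while the measure is still off centre (value of joint tare above 0.002 m and not (horizontal distance between measure and pan_centre below 0.008 m)).
It fails at once if a bystander is shifted by more than 15 mm (distance of any of jar, weight, spatula, big_measure, amber_bottle, carton, mortar from where it was at the start of the episode above 0.015 m).
It also fails if it takes over 51 s, if anything falls off the work surface, if the arm or the gripper's body presses on something with over 40 N, if the wrist force passes 120 N, or if a joint passes its speed limit or range.

## Working session

There is one attempt and no reset: what is moved stays moved. The work goes in short steps, Python scripts to look and compute and a tool call to move; the robot and the scene stay as the last step left them, time stands still between calls to the robot, and variables do not carry over. Pictures are saved under pics/ and viewed, about 8 in all and at most 12, crops included, and the job is handed in when it is done.

Besides the shell and the picture viewer there is one more tool, called as name(argument=value, ...) on one line, values as JSON. move_arm: Moves the arm, as the interface text tells. Its arguments: {"type":"object","properties":{"travel":{"type":"array","items":{"type":"array","items":{"type":"number"}}},"angular":{"type":"array","items":{"type":"array","items":{"type":"number"}}},"hand":{"type":"array","items":{"type":"number"}},"squeeze":{"type":"number"}},"required":["travel","angular","hand"]}

```bash
mkdir -p pics; ls
python3 - <<'E'
from plant import ctrl
import cv2,numpy as np
s=ctrl.get_state();print({k:np.round(v,3).tolist() for k,v in s.items()})
ims=[]
for n in ["scene","side","wrist"]:
    im=ctrl.get_image(n);cv2.imwrite(f"pics/{n}0.png",im[:,:,::-1]);ims.append(im)
    c=ctrl.calibration(n);print(n,c["fovy"],c["cx"],c["cy"],c["distortion"],"C",np.round(-np.array(c["R"]).T@c["t"],3),"z",np.round(c["R"][2],2))
    for t in ["measure","balance","tare_top"]:
        for r in ctrl.regions_of(n,t)[:4]: print(t,round(r["score"],2),r["rect"])
a=np.hstack(ims[:2]);cv2.imwrite("pics/two.png",cv2.resize(a,(800,300))[:,:,::-1])
cv2.imwrite("pics/w0.png",ims[2][:,:,::-1])
E
```

```text
pics
{'clock': 0.0, 'q': [-1.226, 0.125, 1.652, -0.0, 1.367, -0.083], 'joint_vel': [-0.0, 0.0, -0.001, -0.0, 0.0, -0.001], 'joint_torque': [-0.0, -42.362, -36.545, -0.0, 0.007, 0.0], 'ee_pos': [0.269, -0.591, 0.252], 'orientation': [0.383, 0.595, -0.382, 0.594], 'force': [0.055, -0.552, 0.729], 'ft_torque': [-0.013, -0.055, 0.025], 'grip_width': 0.085}
scene 49.95328183821877 257.0904279919157 187.41822255610737 [-0.04514069  0.          0.          0.          0.        ] C [ 0.904 -0.354  0.673] z [-0.45  0.49 -0.74]
measure 0.93 [186.6, 261.2, 208.8, 292.8]
measure 0.81 [268.0, 166.2, 289.7, 198.5]
measure 0.71 [312.3, 253.6, 338.1, 291.8]
measure 0.55 [213.3, 127.5, 229.4, 157.2]
balance 0.61 [194.2, 151.4, 336.1, 259.2]
tare_top 0.61 [193.1, 152.0, 336.4, 258.8]
tare_top 0.54 [208.3, 182.7, 229.9, 202.6]
side 54.76528564250781 255.1817395093125 191.56171199701922 [-0.06196261  0.          0.          0.          0.        ] C [0.375 0.504 0.61 ] z [ 0.25 -0.61 -0.75]
measure 0.91 [272.7, 121.0, 291.7, 150.5]
measure 0.88 [334.9, 246.5, 358.8, 278.9]
measure 0.63 [178.4, 145.1, 200.4, 175.6]
balance 0.9 [174.3, 159.1, 320.7, 257.7]
wrist 62.89634797403586 257.97944102301557 189.35441961100693 [-0.00694778  0.          0.          0.          0.        ] C [ 0.34  -0.56   0.373] z [-0.27 -0.12 -0.95]
```

View pics/scene0.png

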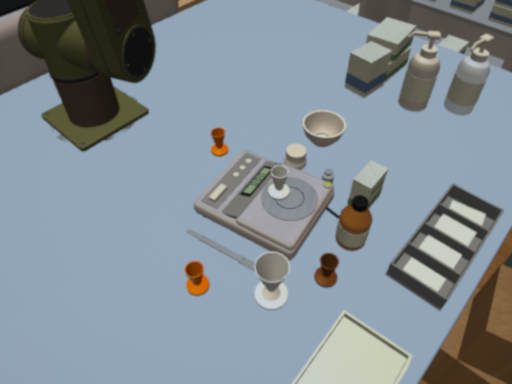

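View pics/side0.png

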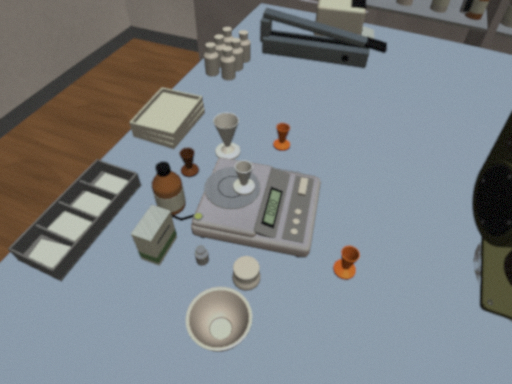

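The scene camera shows the off-white measure on the pan at about (279,182), with the pan ring at about (290,199) and the tare bar at about (216,190). The orange and brown copies at (219,140), (197,278) and (327,270) stand on the counter, and so does the big measure at (271,280). The side view agrees: measure (244,178), tare (303,186).

```bash
cat > h.py <<'E'
import numpy as np,cv2
from plant import ctrl
from scipy.spatial.transform import Rotation as Rot
def K(c):
    f=192/np.tan(np.radians(c["fovy"])/2);return np.array([[f,0,c["cx"]],[0,f,c["cy"]],[0,0,1.]])
def topl(c,uv,z):
    n=cv2.undistortPoints(np.array(uv,float).reshape(-1,1,2),K(c),np.array(c["distortion"])).reshape(-1,2)
    R=np.array(c["R"]);C=-R.T@np.array(c["t"]);d=np.c_[n,np.ones(len(n))]@R
    return C+d*((z-C[2])/d[:,2])[:,None]
def proj(c,X):
    return cv2.projectPoints(np.array(X,float).reshape(-1,1,3),cv2.Rodrigues(np.array(c["R"]))[0],np.array(c["t"],float),K(c),np.array(c["distortion"]))[0].reshape(-1,2)
def circ(p,r,n=60):
    a=np.linspace(0,2*np.pi,n);return np.c_[p[0]+r*np.cos(a),p[1]+r*np.sin(a),np.full(n,p[2])]
def toolmove(dw):  # world shift -> tool axes
    return Rot.from_quat(ctrl.get_state()["orientation"]).inv().apply(dw)
E
python3 - <<'E'
from h import *
s=ctrl.get_state();print(np.round(Rot.from_quat(s["orientation"]).as_matrix(),3))
cs,cd=ctrl.calibration("scene"),ctrl.calibration("side")
print("pan",topl(cs,[290,199],.07),topl(cd,[231,187],.07))
print("foot",topl(cs,[279,190],.075),topl(cd,[244,185],.075))
print("tare",topl(cs,[216,190],.056),topl(cd,[303,186],.056))
print("bottle,jar,weight,carton,big",topl(cs,[[352,240],[296,162],[327,183],[366,198],[271,293]],0.0))
E
```

```text
[[ 0.     0.91   0.415]
 [-0.     0.415 -0.91 ]
 [-1.    -0.     0.   ]]
pan [[0.60386699 0.06564389 0.07      ]] [[0.60035468 0.07240161 0.07      ]]
foot [[0.57598762 0.06576726 0.075     ]] [[0.57731279 0.06149364 0.075     ]]
tare [[ 0.47139701 -0.00496091  0.056     ]] [[4.74158193e-01 4.17555924e-04 5.60000000e-02]]
bottle,jar,weight,carton,big [[ 0.72727285  0.11333177  0.        ]
 [ 0.50827965  0.2114266   0.        ]
 [ 0.6009076   0.20520174  0.        ]
 [ 0.68917205  0.22531722  0.        ]
 [ 0.6830469  -0.07974462  0.        ]]
```

View pics/w0.png

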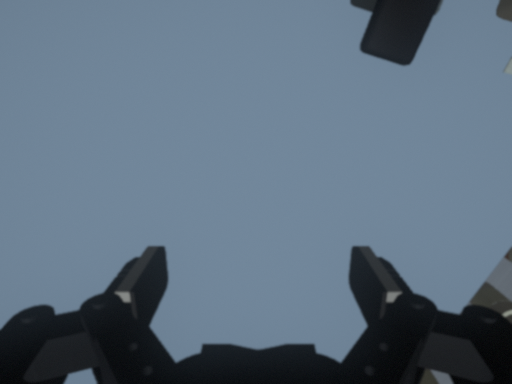

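The wrist view shows only the counter and the open fingers. Next I go above the near side of the pan.

move_arm(travel=[[0, 0.49, -0.48], [0, 0.49, -0.48], [0, 0.49, -0.48], [0, 0.49, -0.48], [0, 0.49, -0.48], [0, 0.49, -0.48], [0, 0.49, -0.48], [0, 0.49, -0.48], [0, 0.49, -0.48], [0, 0.49, -0.48]], angular=[[0.235, 0, 0], [0.235, 0, 0], [0.235, 0, 0], [0.235, 0, 0], [0.235, 0, 0], [0.235, 0, 0], [0.235, 0, 0], [0.235, 0, 0], [0.235, 0, 0], [0.235, 0, 0]], hand=[-0.4, -0.4, -0.4, -0.4, -0.4, -0.4, -0.4, -0.4, -0.4, -0.4])

```text
clock: 1.6
ee_pos: [0.4498, -0.123, 0.2538]
orientation: [0.45, 0.545, -0.449, 0.546]
force: [1.0, 1.0, -0.4]
grip_width: 0.0253
```

Run:
```python
from h import *
s=ctrl.get_state();print(s["clock"],s["ee_pos"],s["grip_width"],np.round(Rot.from_quat(s["orientation"]).as_matrix(),3))
print(toolmove(np.array([0.53,0.053,0.25])-s["ee_pos"]))
```

```text
1.6 [ 0.44981373 -0.12295532  0.2538169 ] 0.025318636200487077 [[ 0.001  0.982  0.191]
 [-0.001  0.191 -0.982]
 [-1.     0.001  0.001]]
[ 0.00381725  0.11236974 -0.15736312]
```

move_arm(travel=[[0, 0.11, -0.155], [0, 0.11, -0.155], [0, 0.11, -0.155], [0, 0.11, -0.155], [0, 0.11, -0.155], [0, 0.11, -0.155]], angular=[[0, 0, 0], [0, 0, 0], [0, 0, 0], [0, 0, 0], [0, 0, 0], [0, 0, 0]], hand=[-0.5, -0.5, -0.5, -0.5, -0.5, -0.5])

```text
clock: 2.2
ee_pos: [0.5281, 0.051, 0.2537]
orientation: [0.449, 0.546, -0.449, 0.547]
force: [-0.3, -0.0, 1.1]
grip_width: 0.0215
```

Run:
```python
from h import *
s=ctrl.get_state();print(s["clock"],s["ee_pos"],s["grip_width"],s["force"])
c=ctrl.calibration("wrist");im=ctrl.get_image("wrist");np.save("w1.npy",im);import pickle;pickle.dump((s,c),open("w1.pkl","wb"))
cv2.imwrite("pics/w1.png",cv2.resize(im,(768,576),interpolation=cv2.INTER_CUBIC)[:,:,::-1])
for t in ["measure","tare_top"]:
    for r in ctrl.regions_of("wrist",t)[:3]: print(t,round(r["score"],2),r["rect"])
```

```text
2.2 [0.52814829 0.05099181 0.25373602] 0.021487900895806884 [-0.27398199 -0.00890821  1.06092464]
measure 0.92 [418.3, 135.6, 483.5, 177.5]
measure 0.89 [166.8, 264.7, 197.8, 290.1]
measure 0.57 [232.7, 100.0, 279.3, 149.6]
tare_top 0.64 [275.4, 213.6, 315.3, 231.6]
```

View pics/w1.png

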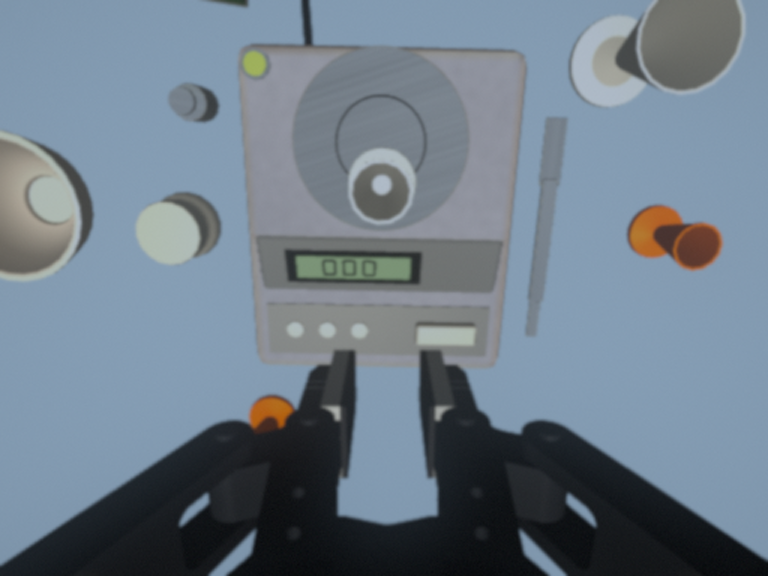

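The wrist view (768 px wide) shows the measure's foot spanning columns 348–416 with its top at row 148. The ring spans columns 335–426 with its top at row 95, the pan spans columns 292–469 and rows 47–231, and the tare bar is at about (446,334). I fit positions from these extents.

```bash
cat >> h.py <<'E'
from scipy.optimize import least_squares
def ext(c,p,r): 
    q=proj(c,circ(p,r,181));return np.r_[q[:,0].min(),q[:,0].max(),q[:,1].min(),q[:,1].max()]
def fit(c,specs,x0):
    """specs: (r,z,[l,r,t,b] px or nan)"""
    def f(x):
        e=np.concatenate([ext(c,[x[0],x[1],z],r)-np.array(o,float) for r,z,o in specs]);return e[~np.isnan(e)]
    s=least_squares(f,x0);return s.x,np.round(s.fun,1)
E
python3 - <<'E'
from h import *
import pickle
s,c=pickle.load(open("w1.pkl","rb"));n=np.nan;k=1.5
S=lambda a:[v/k for v in a]
P=fit(c,[(.055,.07,S([292,469,47,231])),(.0275,.07,S([335,426,95,n]))],[.6,.07]);print("pan",P)
F=fit(c,[(.021,.078,S([348,416,148,n]))],[.58,.064]);print("foot",F)
G=fit(c,[(.017,.13,S([352,410,163,223]))],[.58,.064]);print("rim",G)
T=topl(c,[S([446,335])],.056);print("tare",T)
d=P[0]-F[0];print("push",d,np.hypot(*d),np.degrees(np.arctan2(d[1],d[0])))
e=T[0,:2]-P[0];print("tare-pan",e,np.hypot(*e))
L=topl(c,[S([238,60]),S([258,355])],.058);print("left edge",L)
E
```

```text
pan (array([0.59850746, 0.06829833]), array([-0.4,  0.3, -0.9,  0.3,  0.7, -0.7,  0.7]))
foot (array([0.575749  , 0.06288302]), array([-0.,  0.,  0.]))
rim (array([0.57532911, 0.06288061]), array([-2.8,  2.8, -2.2,  2.5]))
tare [[ 0.47560916 -0.00411322  0.056     ]]
push [0.02275846 0.00541532] 0.02339387368216055 13.384482309743884
tare-pan [-0.12289831 -0.07241155] 0.1426444066435976
left edge [[0.62978276 0.16337107 0.058     ]
 [0.4340423  0.12880034 0.058     ]]
```

move_arm(travel=[[0, 0.05, -0.002], [0, 0.1024, -0.005], [0, 0.1024, -0.005], [0, 0.1024, -0.005], [0.05, 0.1024, -0.005], [0.1, 0.1024, -0.005], [0.14, 0.1024, -0.005], [0.154, 0.1024, -0.005], [0.154, 0.1024, -0.005], [0.154, 0.1024, -0.005]], angular=[[-0.04, 0, 0], [-0.04, 0, 0], [-0.04, 0, 0], [-0.04, 0, 0], [-0.04, 0, 0], [-0.04, 0, 0], [-0.04, 0, 0], [-0.04, 0, 0], [-0.04, 0, 0], [-0.04, 0, 0]], hand=[-0.5, -0.5, -0.5, -0.5, -0.5, -0.5, -0.5, -0.5, -0.5, -0.5])

```text
clock: 3.35
ee_pos: [0.6288, 0.0731, 0.1027]
orientation: [0.44, 0.553, -0.438, 0.556]
force: [0.3, -0.0, 0.8]
grip_width: 0.0213
```

Run:
```python
from h import *
s=ctrl.get_state();print(s["clock"],s["ee_pos"],s["grip_width"],s["force"],np.round(Rot.from_quat(s["orientation"]).as_matrix(),3))
```

```text
3.35 [0.62878437 0.07305185 0.1027295 ] 0.0212952988573651 [ 0.28734265 -0.03128715  0.77881684] [[ 0.005  0.974  0.228]
 [-0.001  0.228 -0.974]
 [-1.     0.005  0.002]]
```

move_arm(travel=[[0.003, 0, 0], [0.006, 0, 0], [0.006, 0, 0]], angular=[[0, 0, 0], [0, 0, 0], [0, 0, 0]], hand=[-0.5, -0.5, -0.5])

```text
clock: 3.65
ee_pos: [0.6295, 0.0731, 0.0981]
orientation: [0.441, 0.552, -0.438, 0.556]
force: [0.7, -0.5, -0.3]
grip_width: 0.0214
```

move_arm(travel=[[0.0015, 0, 0], [0.0015, 0, 0]], angular=[[0, 0, 0], [0, 0, 0]], hand=[-0.5, -0.5])

```text
clock: 3.85
ee_pos: [0.6297, 0.0731, 0.0968]
orientation: [0.441, 0.552, -0.438, 0.556]
force: [-0.0, 0.4, -0.5]
grip_width: 0.0215
```

move_arm(travel=[[0.0015, 0, 0], [0.0015, 0, 0]], angular=[[0, 0, 0], [0, 0, 0]], hand=[-0.5, -0.5])

```text
clock: 4.05
ee_pos: [0.6295, 0.0732, 0.0949]
orientation: [0.44, 0.552, -0.438, 0.556]
force: [0.1, -0.8, -0.8]
grip_width: 0.0216
```

move_arm(travel=[[0.0015, 0, 0], [0.0015, 0, 0]], angular=[[0, 0, 0], [0, 0, 0]], hand=[-0.5, -0.5])

```text
clock: 4.25
ee_pos: [0.6293, 0.0732, 0.093]
orientation: [0.44, 0.552, -0.438, 0.556]
force: [0.7, 0.2, -0.4]
grip_width: 0.0212
```

move_arm(travel=[[0.0015, 0, 0], [0.0015, 0, 0]], angular=[[0, 0, 0], [0, 0, 0]], hand=[-0.5, -0.5])

```text
clock: 4.45
ee_pos: [0.6296, 0.0732, 0.0922]
orientation: [0.44, 0.552, -0.438, 0.556]
force: [-2.0, 0.3, 3.0]
grip_width: 0.0214
```

Contact with the pan comes at TCP z 0.0922, so the tips are 22 mm ahead as stated. The push height will be TCP z of about 0.0955. Now up, over and behind the measure.

move_arm(travel=[[-0.045, 0, 0], [-0.085, 0, 0], [-0.085, 0, 0], [-0.085, -0.05, -0.001], [-0.085, -0.1, -0.002], [-0.085, -0.1, -0.002], [-0.085, -0.1, -0.002], [-0.085, -0.1, -0.002]], angular=[[0, 0, 0], [0, 0, 0], [0, 0, 0], [0, 0, 0], [0, 0, 0], [0, 0, 0], [0, 0, 0], [0, 0, 0]], hand=[-0.5, -0.5, -0.5, -0.5, -0.5, -0.5, -0.5, -0.5])

```text
clock: 5.25
ee_pos: [0.5323, 0.0524, 0.1772]
orientation: [0.441, 0.552, -0.437, 0.557]
force: [-0.4, -0.0, 0.8]
grip_width: 0.0213
```

Run:
```python
from h import *
s=ctrl.get_state();c=ctrl.calibration("wrist");im=ctrl.get_image("wrist");R=Rot.from_quat(s["orientation"]).as_matrix()
print(s["clock"],s["ee_pos"],s["grip_width"],np.round(R,3).tolist())
import pickle;pickle.dump((s,c),open("w2.pkl","wb"))
v=im.copy()
for p,r,z,col in [((.5985,.0683),.0275,.07,(255,0,0)),((.5985,.0683),.055,.07,(255,0,0)),((.5757,.0629),.021,.078,(0,255,0)),((.5757,.0629),.017,.13,(0,255,0))]:
    cv2.polylines(v,[np.round(proj(c,circ([*p,z],r))*8).astype(int)],True,col,1,cv2.LINE_AA,3)
cv2.imwrite("pics/w2.png",cv2.resize(v,(768,576),interpolation=cv2.INTER_CUBIC)[:,:,::-1])
```

```text
5.25 [0.53225825 0.0523543  0.17719529] 0.021272275085891083 [[0.009, 0.973, 0.229], [-0.001, 0.229, -0.974], [-1.0, 0.008, 0.003]]
```

View pics/w2.png

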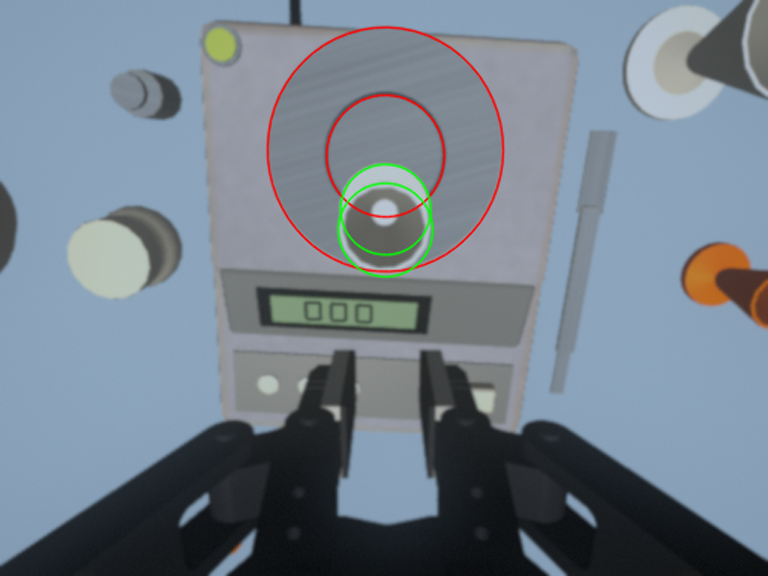

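The overlay matches: red is the pan and ring, green the foot and rim, the foot at about (385,210), the fingers centred at column 388. I descend behind it.

move_arm(travel=[[0.04, 0, 0], [0.07, 0, 0], [0.081, 0, 0], [0.081, 0, 0], [0.081, 0, 0], [0.081, 0, 0]], angular=[[0, 0, 0], [0, 0, 0], [0, 0, 0], [0, 0, 0], [0, 0, 0], [0, 0, 0]], hand=[-0.5, -0.5, -0.5, -0.5, -0.5, -0.5])

```text
clock: 5.9
ee_pos: [0.5351, 0.0524, 0.0986]
orientation: [0.442, 0.551, -0.437, 0.558]
force: [1.1, -0.3, 0.2]
grip_width: 0.0214
```

Run:
```python
from h import *
s=ctrl.get_state();print(s["clock"],s["ee_pos"],s["force"],s["grip_width"],toolmove(np.array([.5757,.0629,.0955])-s["ee_pos"]),toolmove(np.array([.5985,.0683,.0955])-s["ee_pos"]))
```

```text
5.9 [0.53513708 0.05239162 0.0985708 ] [ 1.13422279 -0.34277481  0.24682588] 0.021417663572346334 [ 0.00356698  0.04185164 -0.00096108] [ 0.00384635  0.06528068 -0.00100205]
```

move_arm(travel=[[0.003, 0, -0.001], [0.0035, 0.003, -0.001], [0.0035, 0.006, -0.001], [0.0035, 0.008, -0.001], [0.0035, 0.01, -0.001], [0.0035, 0.012, -0.001], [0.0035, 0.014, -0.001], [0.0035, 0.016, -0.001], [0.0035, 0.018, -0.001], [0.0035, 0.018, -0.001]], angular=[[0, 0, 0], [0, 0, 0], [0, 0, 0], [0, 0, 0], [0, 0, 0], [0, 0, 0], [0, 0, 0], [0, 0, 0], [0, 0, 0], [0, 0, 0]], hand=[-0.5, -0.5, -0.5, -0.5, -0.5, -0.5, -0.5, -0.5, -0.5, -0.5])

```text
clock: 6.9
ee_pos: [0.5527, 0.0575, 0.0953]
orientation: [0.442, 0.551, -0.436, 0.558]
force: [-0.5, 0.3, 0.1]
grip_width: 0.0219
```

```bash
cat > look.py <<'E'
from h import *
import sys,pickle
n=sys.argv[1]
s=ctrl.get_state();c=ctrl.calibration("wrist");im=ctrl.get_image("wrist")
print(s["clock"],s["ee_pos"],s["force"],s["grip_width"]);pickle.dump((s,c,im),open(n+".pkl","wb"))
v=im.copy()
for r in (.0275,.055): cv2.polylines(v,[np.round(proj(c,circ([.5985,.0683,.07],r))*8).astype(int)],True,(255,0,0),1,cv2.LINE_AA,3)
v=v[0:300,100:420]
cv2.imwrite(f"pics/{n}.png",cv2.resize(v,None,fx=2,fy=2,interpolation=cv2.INTER_CUBIC)[:,:,::-1])
for r in ctrl.regions_of("wrist","measure")[:4]: print(round(r["score"],2),r["rect"])
print("to foot@.029 behind pan",toolmove(np.array([.5985,.0683,.0955])-s["ee_pos"]))
E
python3 look.py w3
```

```text
6.9 [0.55268812 0.05754052 0.0952524 ] [-0.49445026  0.27202313  0.12914183] 0.021877869000044896
0.74 [206.5, 155.5, 315.4, 295.6]
to foot@.029 behind pan [3.18423328e-04 4.70579920e-02 1.03503388e-05]
```

View pics/w3.png

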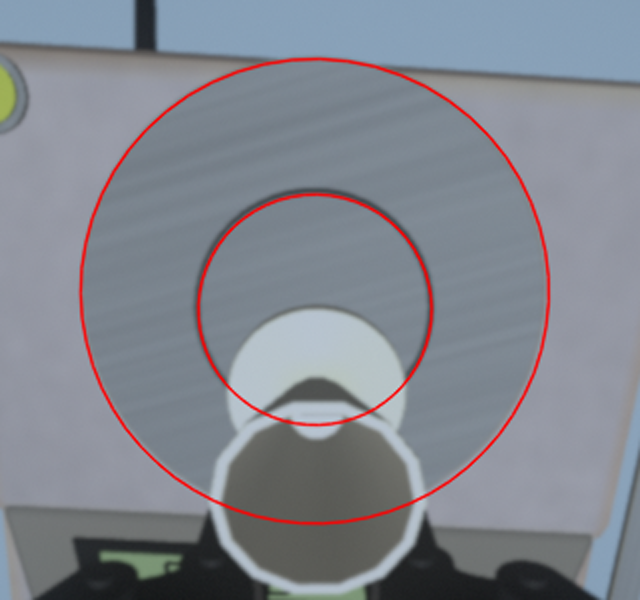

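The foot's top edge is at row 307 and its sides at columns 227 and 406 in the crop. It is moving straight towards the ring and stands upright.

```bash
cat > meas.py <<'E'
from h import *
import sys,pickle
# meas.py name footL footR footTop ringL ringR ringTop  (crop px)
n=sys.argv[1];a=np.array(sys.argv[2:],float)/2
s,c,im=pickle.load(open(n+".pkl","rb"))
F,rf=fit(c,[(.021,.078,[a[0]+100,a[1]+100,a[2],np.nan])],[.58,.064])
P,rp=fit(c,[(.0275,.07,[a[3]+100,a[4]+100,a[5],np.nan])],[.6,.068])
R=Rot.from_quat(s["orientation"]).inv();z=s["ee_pos"][2]
t=lambda p:np.round(R.apply(np.r_[p,z]-s["ee_pos"])*1000,1)
print("foot",F,rf,t(F),"pan",P,rp,t(P),"need",t(P)-t(F))
E
python3 meas.py w3 227 406 307 197 432 190
```

```text
foot [0.58142655 0.06374555] [-0.6  0.6  0. ] [ 0.4 29.4  0.5] pan [0.59928673 0.06838398] [ 0.3 -0.3 -0. ] [ 0.6 47.8  0.1] need [ 0.2 18.4 -0.4]
```

The offset between contact and foot is 29.4 mm, as predicted, so 18.4 mm are still to go. I push 15 mm slowly.

move_arm(travel=[[0, 0.002, 0], [0, 0.004, 0], [0, 0.006, 0], [0, 0.008, 0], [0, 0.01, 0], [0, 0.012, 0], [0, 0.0135, 0], [0, 0.015, 0], [0, 0.015, 0], [0, 0.015, 0]], angular=[[0, 0, 0], [0, 0, 0], [0, 0, 0], [0, 0, 0], [0, 0, 0], [0, 0, 0], [0, 0, 0], [0, 0, 0], [0, 0, 0], [0, 0, 0]], hand=[-0.5, -0.5, -0.5, -0.5, -0.5, -0.5, -0.5, -0.5, -0.5, -0.5])

```text
clock: 8.0
ee_pos: [0.5673, 0.0609, 0.0955]
orientation: [0.442, 0.551, -0.436, 0.558]
force: [0.7, -0.0, -0.8]
grip_width: 0.021
```

```bash
python3 look.py w4
```

```text
8.0 [0.56726804 0.06091909 0.09549203] [ 0.69156215 -0.04777722 -0.8079146 ] 0.021048545052912628
0.58 [204.8, 153.8, 316.5, 295.3]
to foot@.029 behind pan [ 3.85185214e-04  3.20899236e-02 -4.00251589e-05]
```

View pics/w4.png

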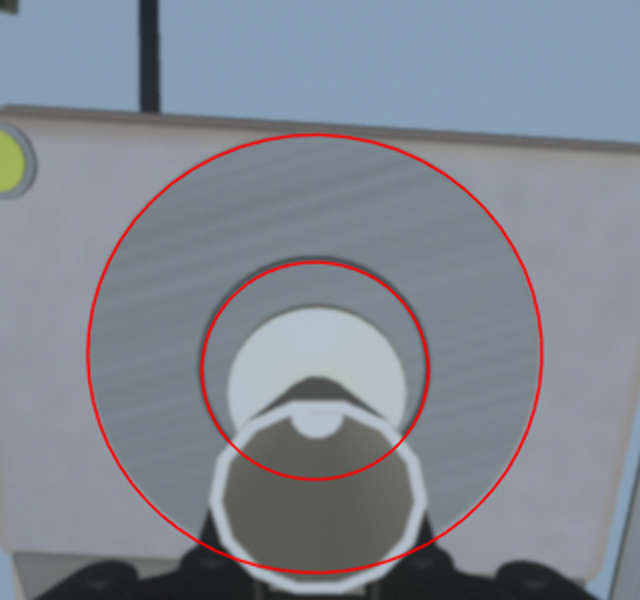

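The foot (sides 227–406, top 306) is nearly inside the ring (200–430, top 257); a few mm remain.

```bash
python3 meas.py w4 227 406 306 200 430 257
```

```text
foot [0.59617984 0.067214  ] [-0.5  0.5  0. ] [ 0.4 29.6  0.5] pan [0.59951842 0.0683254 ] [ 0.8 -0.8 -0.1] [ 0.4 33.1  0.2] need [ 0.   3.5 -0.3]
```

move_arm(travel=[[0, 0.0015, 0], [0, 0.003, 0], [0, 0.003, 0], [0, 0.003, 0], [0, -0.004, 0], [0, -0.02, 0], [0, -0.025, 0], [-0.04, -0.025, 0], [-0.085, -0.03, 0], [-0.085, -0.03, 0]], angular=[[0, 0, 0], [0, 0, 0], [0, 0, 0], [0, 0, 0], [0, 0, 0], [0, 0, 0], [0, 0, 0], [0, 0, 0], [0, 0, 0], [0, 0, 0]], hand=[-0.5, -0.5, -0.5, -0.5, -0.5, -0.5, -0.5, -0.5, -0.5, -0.5])

```text
clock: 9.1
ee_pos: [0.5406, 0.0541, 0.1879]
orientation: [0.445, 0.547, -0.433, 0.562]
force: [0.8, 0.1, 0.6]
grip_width: 0.0215
```

```bash
python3 look.py w5
python3 - <<'E'
from h import *
import pickle
s,c,im=pickle.load(open("w5.pkl","rb"))
cv2.imwrite("pics/w5b.png",cv2.resize(im,(768,576),interpolation=cv2.INTER_CUBIC)[:,:,::-1])
E
```

```text
9.1 [0.5406409  0.05408731 0.18789294] [0.76581882 0.07609433 0.5505132 ] 0.02152926289100475
0.89 [445.2, 172.0, 512.0, 227.2]
0.86 [223.4, 90.0, 289.0, 151.6]
0.4 [151.8, 358.5, 164.7, 373.5]
to foot@.029 behind pan [ 0.09334609  0.05806554 -0.00101621]
```

View pics/w5b.png

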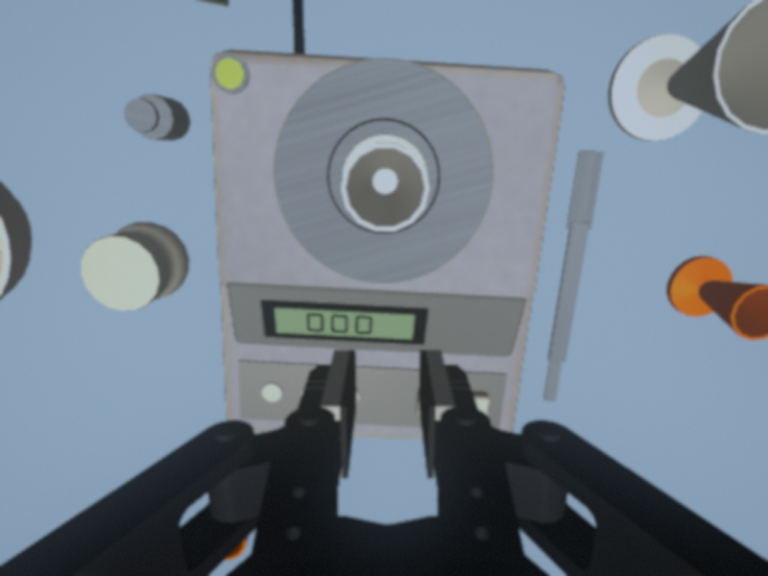

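Run:
```python
from h import *
import pickle
s,c,im=pickle.load(open("w5.pkl","rb"));S=lambda a:[v/1.5 for v in a];n=np.nan
P=fit(c,[(.055,.07,S([274,493,58,284])),(.0275,.07,S([328,439,118,n]))],[.6,.07])
F=fit(c,[(.021,.078,S([343,428,135,n]))],[.6,.068]);G=fit(c,[(.017,.13,S([341,431,147,232]))],[.6,.068])
print("pan",P,"foot",F,"rim",G,"err",F[0]-P[0])
print(toolmove(np.array([.4756,-.0041,.12])-s["ee_pos"]))
```

```text
pan (array([0.59894364, 0.06831832]), array([-0.8,  0.7, -0.7, -0.1,  0.2, -0.1,  0.9])) foot (array([0.59821835, 0.06720636]), array([-0.7,  0.7,  0. ])) rim (array([0.59779385, 0.06713409]), array([-0.1,  0.1, -2.2,  2.4])) err [-0.00072529 -0.00111196]
[ 0.06682325 -0.07772124  0.04146799]
```

Foot and rim fits both put the measure about 1.4 mm from the pan centre, upright and inside the ring. Next is the tare bar: shut the fingers and go above it.

move_arm(travel=[[0, -0.04, 0.02], [0, -0.078, 0.0415], [0, -0.078, 0.0415], [0, -0.078, 0.0415], [0.03, -0.078, 0.0415], [0.067, -0.078, 0.0415], [0.067, -0.078, 0.0415], [0.09, -0.078, 0.0415], [0.09, -0.078, 0.0415], [0.09, -0.078, 0.0415]], angular=[[0, 0, 0], [0, 0, 0], [0, 0, 0], [0, 0, 0], [0, 0, 0], [0, 0, 0], [0, 0, 0], [0, 0, 0], [0, 0, 0], [0, 0, 0]], hand=[-1, -1, -1, -1, -1, -1, -1, -1, -1, -1], squeeze=20)

```text
clock: 10.2
ee_pos: [0.4735, -0.0039, 0.0919]
orientation: [0.442, 0.55, -0.435, 0.559]
force: [0.1, 0.8, 0.6]
grip_width: -0.0001
```

Run:
```python
from h import *
s=ctrl.get_state();print(s["clock"],s["ee_pos"],s["force"],s["grip_width"],toolmove(np.array([.4756,-.0041,.078])-s["ee_pos"]))
im=ctrl.get_image("side");c=ctrl.calibration("side");u=proj(c,[[.4756,-.0041,.056]])[0];print(u)
cv2.circle(im,tuple(int(v) for v in u),2,(255,0,0),1)
x,y=int(u[0]),int(u[1]);v=im[y-90:y+60,x-150:x+50];cv2.imwrite("pics/s6.png",cv2.resize(v,(800,600),interpolation=cv2.INTER_CUBIC)[:,:,::-1])
```

```text
10.2 [ 0.47352575 -0.00388672  0.09187582] [0.12401992 0.7580254  0.60040827] -0.00014287134347088117 [0.01390895 0.00174361 0.00062238]
[303.01359595 184.27662364]
```

View pics/s6.png

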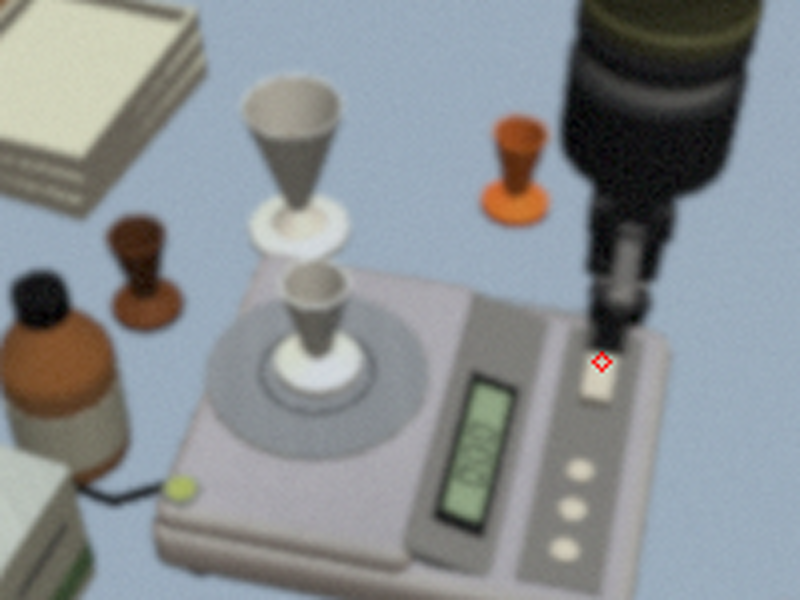

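The side crop shows the measure upright inside the ring at about (319,362). The finger tip is above the tare bar, and the marked target (601,362) lies on the bar. I press now.

move_arm(travel=[[0.005, 0.0015, 0], [0.01, 0.0015, 0], [0.012, 0.0015, 0], [0.014, 0.0015, 0], [0.016, 0.0015, 0], [0.016, 0.0015, 0]], angular=[[0, 0, 0], [0, 0, 0], [0, 0, 0], [0, 0, 0], [0, 0, 0], [0, 0, 0]], hand=[-1, -1, -1, -1, -1, -1])

```text
clock: 10.85
ee_pos: [0.4757, -0.0037, 0.0765]
orientation: [0.443, 0.549, -0.435, 0.559]
force: [-1.2, 0.6, 1.8]
grip_width: -0.0001
```

move_arm(travel=[[0.0015, 0, 0], [0.002, 0, 0], [0.002, 0, 0]], angular=[[0, 0, 0], [0, 0, 0], [0, 0, 0]], hand=[-1, -1, -1])

```text
clock: 11.15
ee_pos: [0.4757, -0.0037, 0.0747]
orientation: [0.443, 0.549, -0.435, 0.559]
force: [-1.9, 0.5, 3.5]
grip_width: -0.0
```

move_arm(travel=[[0.001, 0, 0], [0.0015, 0, 0], [0.0015, 0, 0], [0.0015, 0, 0]], angular=[[0, 0, 0], [0, 0, 0], [0, 0, 0], [0, 0, 0]], hand=[-1, -1, -1, -1])

```text
clock: 11.55
ee_pos: [0.4758, -0.0037, 0.074]
orientation: [0.443, 0.549, -0.435, 0.559]
force: [-5.4, 0.7, 8.3]
grip_width: -0.0002
```

move_arm(travel=[[0.001, 0, 0], [0.001, 0, 0], [0.001, 0, 0]], angular=[[0, 0, 0], [0, 0, 0], [0, 0, 0]], hand=[-1, -1, -1])

```text
clock: 11.85
ee_pos: [0.4758, -0.0037, 0.0739]
orientation: [0.442, 0.55, -0.435, 0.559]
force: [-5.2, 0.2, 10.3]
grip_width: 0.0003
```

The bar is at its stop: the force rises to 10 N with no further travel. I lift and move clear.

move_arm(travel=[[-0.005, 0, 0], [-0.03, 0, 0], [-0.08, 0, 0], [-0.12, 0, 0], [-0.15, -0.03, 0.03], [-0.15, -0.06, 0.08], [-0.15, -0.06, 0.12], [-0.15, -0.06, 0.12], [-0.15, -0.06, 0.12], [-0.15, -0.06, 0.12]], angular=[[0, 0, 0], [0, 0, 0], [0, 0, 0], [0, 0, 0], [0, 0, 0], [0, 0, 0], [0, 0, 0], [0, 0, 0], [0, 0, 0], [0, 0, 0]], hand=[-1, -1, -1, -1, -1, -1, -1, -1, -1, -1])

```text
clock: 12.85
ee_pos: [0.4423, -0.1336, 0.2229]
orientation: [0.442, 0.55, -0.435, 0.559]
force: [-0.2, 0.6, 0.9]
grip_width: -0.0002
```

Run:
```python
from h import *
s=ctrl.get_state();print(s["clock"],s["ee_pos"],s["force"])
a=ctrl.get_image("side");b=ctrl.get_image("scene");d=ctrl.calibration("side");e=ctrl.calibration("scene")
for im,c in((a,d),(b,e)): cv2.polylines(im,[np.round(proj(c,circ([.599,.0683,.07],.027))*8).astype(int)],True,(255,0,0),1,cv2.LINE_AA,3)
v=np.hstack([cv2.resize(a[95:295,150:350],(400,400),interpolation=2),cv2.resize(b[110:310,170:370],(400,400),interpolation=2)])
cv2.imwrite("pics/f.png",v[:,:,::-1])
```

```text
12.85 [ 0.44232199 -0.13359217  0.22292123] [-0.16868969  0.6424861   0.92751217]
```

View pics/f.png

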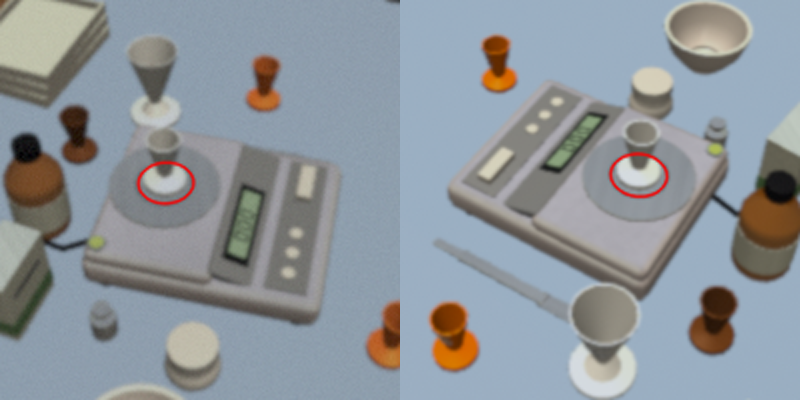

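Both cameras show the measure upright with its foot inside the ring (side crop (165,180), scene crop (638,172)). The tare bar is up, nothing else has moved, and the arm is clear.

```bash
python3 -c "
from plant import ctrl
print(ctrl.hand_in())"
```

```text
the job is handed in; nothing more can be done
None
```

I slid the measure about 23 mm to the middle of the pan, pushing low on its foot with the two fingertips held slightly apart. I then pressed the tare bar to its stop with the fingers shut, let it rise, moved clear and handed in at about 13 s.

- **Centring:** The close-up after backing off put the foot about 1.3 mm and the rim about 1.7 mm from the pan centre. The foot lies inside the ring.
- **Tare:** The bar stopped moving at about 10 N, and its spring needs only 4 N to be fully down. In the last pictures it is up again.
- **End state:** The last side and scene pictures show the measure upright in the ring, the neighbouring things where they were by eye, and the arm touching nothing.
- **Disagreements:** The estimates of the pan centre differed by about 1 mm between views. The rim fit left errors of 2–3 pixels, within what the ring allows. No check failed.

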